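Shut the marked solvent valve under the sliding cover

ROBOT

A 7-joint arm with a two-finger parallel gripper is mounted at the origin on the work surface. World frame = base frame: x ahead of the robot, y to its left, z up, the work surface at z = 0. Lengths are in m, angles in rad, forces in N, time in s.
With the tool pointing down it reaches from about 0.425 to 0.925 m from the base axis. Payload 6.8 kg.
Tool frame: the origin (TCP) lies on the front face of the gripper's body, between the roots of the fingers; the fingertips stand 73 mm ahead of it and the grasp point (between the pads) lies 54 mm ahead of it (tcp_to_tips is the distance from the TCP to the fingertips, in m); z points along the fingers, x is the direction in which the jaws open and shut, and the axes are right-handed (so a half turn about z gives the same grasp; the last joint's range is limited). The gripper opens to 85 mm and grips with 20 to 120 N. Pads are 22 mm wide; open, the fingers measure 114 mm over their backs; the gripper's body (76 mm by 85 mm) begins 54 mm behind the grasp point. The pads swing forward as they close: fully open they stand 13 mm farther back than shut.
Start: joints at [0.996, 0.477, 0.022, 1.555, -0.011, 1.109, -0.083], TCP at [0.304, -0.603, 0.304] pointing down, gripper open.
Joint ranges: [-2.96, 2.96], [-0.34, 2.1], [-1.41, 1.46], [0.24, 2.44], [-1.37, 4.51], [0.17, 1.92], [-2.96, 2.96]. Speed limits (rad/s): [2.39, 2.39, 3.14, 3.14, 3.14, 3.14, 3.14].

INTERFACE

Orientations are given as a unit quaternion [w, x, y, z].
In Python, from station import get_obs, read_camera, hand_in, look_for, silhouettes, tcp_to_tips gives the robot as it stands. The module is installed in compiled form; this text tells all that it offers.
- The arm moves only by the tool apply_moves, never from a script. Its argument "moves" is a list of rows, each a list of 3 entries, a list of its own where there are three numbers: the shift along the tool's x, y, z in units of 25 mm (1.0 is 25 mm), then the turn, a rotation vector about the tool's x, y, z in units of 10 degrees (1.0 is 10 degrees), then the gripper's target within -1 to 1 (fully open at 1, half-way at 0, shut at -1). In form: [[[dx, dy, dz], [rx, ry, rz], jaw], ...]. A call has 1 to 20 rows; each row is the pose to reach, as a shift and turn from the pose commanded when the call began, along the tool's axes at that moment; what a row does not reach only later rows make up. A row lasts 1/8 s, in which the tool goes at most 62.5 mm and 10.7 degrees, less where a joint would pass 70% of its speed; a pose out of reach is approached as far as the arm can. A call with a gripper value outside its range is refused whole. The fingers move at their own pace and stop on an object; "force" is the grip in N (left out, the last holds). Time passes only in rows, so rows that repeat a pose let the fingers close. It gives the time, the measured TCP pose, the force and the opening at its end, in the units of the state.
- get_obs(): the state, without advancing time (a new reading comes with each control period).
- read_camera(name): name is "scene" or "top" or "wrist"; returns a dict with "color" (420x560x3 uint8, red, green, blue), "mtx" (3x3 intrinsics, pixels), "eye" and "rotation" of the camera in the world; the wrist camera has in their place "hand_eye" (4x4, takes a point from camera to tool coordinates, whose origin is the TCP and whose axes are the tool frame's). Camera axes: x right, y up, looking along -z (the intrinsics and any distortion apply to the point x, -y, -z); pixel columns grow to the right and rows downward; lengths in m; the calibration is good to about 2 mm. The wrist camera is an equidistant fisheye: a pixel r from the principal point sees the ray r / f radians off the axis. A picture is of the moment at which its call begins: read the wrist's pose just before it. There is no depth.
- hand_in(): hands the job in, once; it reports no verdict.
Trained networks look in the newest picture that a camera, given by its name, has taken for a name from the list of things; names that differ only in an ending like _2 or _b are one class to them, and where a whole thing is asked for, a point or a joint stands for the part that bears it (a point fixed in the world has none). Each returns a list of dicts, best first, with "conf" (0 to 1); they miss things now and then, are a little off and sometimes report something else, mostly with a low value. They report only what shows in the picture. A call takes as long as a camera call.
- look_for(camera, query): "pixel" ([row, column] in pixels, amid what is visible of it).
- silhouettes(camera, query): "mask" (420x560 bool, what is visible of it) and "pixel" ([row, column] in pixels, amid what is visible of it).
The state is a dict: "t": time; "q": joint angles; "joint_vel": joint speeds; "joint_torque": joint torques, N m; "eef_pos": TCP position; "tool_rot": TCP orientation; "contact_force": force on the tool from outside, world axes, zero at the start; "torque": the same for the moment, N m; "gripper_width": opening from 0.0 (shut) to 1.0 (fully open).
Only numpy, scipy, OpenCV 4.12 (cv2) and the standard library are available. Lean on these libraries where they do the work, as an engineer would, in place of code of your own. Each camera call takes 0.05 s, during which the arm holds its last target.

TASK

On the grey solvent manifold box, push the flat white cover away from the robot side, back over the box's closed far half until it meets the far stop, so that the two valve levers show. Then push the lever of the marked valve, the one with the large round disc on its hub, clockwise through its quarter turn until it is fully shut, square across its pipe. Only push with the fingertips: do not lift the cover, leave the other valve as it is, and do not disturb the bottle, jar and wrench beside the box.

Things in the scene. Friction and masses are not known exactly. Their poses are not given: they have to be found in the camera images.
- box: Fixed grey box 340 x 376 x 100 mm; origin under its centre on the bench; x points away from the robot side, y left, z up. Near half: open well, x -160..-10, y -160..160 mm, floor at 6 mm. Far half: closed deck 88 mm high. Side walls 90 mm high carry the cover; rims at y = +-176 mm, 100 mm high, guide it. Near lip x -170..-164, 97 mm high; far stop face at x = 160 mm, 100 mm high.
- cover: Loose white plate 165 (x) x 344 (y) x 8 mm on the box walls, 0.45 kg, a few N to slide. Origin: centre of its underside (90 mm above bench); axes as box. A grey raised panel 100 (x) x 140 (y) mm stands 16 mm above the plate's middle; push its upright near face (cover x = -50 mm). Its origin starts at box x = -77..-67 mm, over the well; against the far stop it is at box x = 77.5 mm.
- marked_pivot (a point): Marked valve: on its pivot axis, at lever-top height (78 mm above bench), axes as box. A flat aluminium disc, diameter 40, 4 mm thick, tops its hub (to 82 mm). Two like valves stand in the well at box x = -50 mm, y = -75 and 65 mm, either way round. Each has a pipe along box x under its lever (top 43 mm above bench) and a body under the hub (top 51 mm).
- marked_tip (a point): Tip of the marked valve's lever, centred on its top edge. The lever is a black bar 14 mm wide and 16 mm thick (its top 78 mm and its underside 62 mm above the bench), running level from its pivot to its tip 75 mm away. 
- marked (a joint): Turn of the marked lever: 0 = open, lever along the pipe pointing to -x of the box (robot side); grows clockwise seen from above to pi/2 = fully shut at a hard stop, lever pointing to +y of the box. Starts at 0 to 0.25; stays where it is left; about 2 N at the tip turns it.
- plain_pivot (a point): Pivot of the other valve, built alike, with only a small 12 mm bolt head on its hub in place of the disc. Axes as the box's.
- plain_tip (a point): Tip of the other valve's lever, centred on its top edge; leave it as it is. The lever is a black bar 14 mm wide and 16 mm thick (its top 78 mm and its underside 62 mm above the bench), running level from its pivot to its tip 75 mm away. It starts turned 0 to 0.25 rad from the pipe, open, like the marked one.
- bottle: Loose glass bottle with a white cap, 60 mm in diameter, 115 mm high, standing on the bench by the box's right (-y) side. Origin under its centre.
- jar: Loose small amber jar with a black cap, 40 mm in diameter, 60 mm high, standing on the bench by the box's left (+y) side. Origin under its centre.
- wrench: Loose steel wrench about 150 mm long, lying on the bench beyond the jar at the box's left side. Origin under its middle.

How it is judged:
By the outcome, as a careful person would: the job done as asked, in the order asked, and still so for the second after the job is handed in, with the robot touching nothing.
It also fails if it takes over 51 s, if anything falls off the work surface, if the arm or the gripper's body presses on something with over 40 N, if the wrist force passes 120 N, or if a joint passes its speed limit or range.

## Working session

There is one attempt and no reset: what is moved stays moved. The work goes in short steps, Python scripts to look and compute and a tool call to move; the robot and the scene stay as the last step left them, time stands still between calls to the robot, and variables do not carry over. Pictures are saved under pics/ and viewed, and the job is handed in when it is done.

Besides the shell and the picture viewer there is one more tool, called after ">>>" as name(argument=value, ...) on one line, values as JSON. apply_moves: Moves the arm, as the interface text tells. Its arguments: {"type":"object","properties":{"moves":{"type":"array"},"force":{"type":"number"}},"required":["moves"]}

```bash
mkdir -p pics; python3 - <<'E'
from station import *
import cv2
o=get_obs();print({k:(v if not hasattr(v,'round') else v) for k,v in o.items()}); print(tcp_to_tips)
for n in ["scene","top"]:
    c=read_camera(n);cv2.imwrite(f"pics/{n}0.png",c["color"][:,:,::-1]);print(n,c["mtx"],c["eye"],c["rotation"],[k for k in c])
    for q in ["box","cover","marked_pivot","marked_tip","bottle","jar","wrench"]:
        print(q,[(r["pixel"],round(r["conf"],2)) for r in look_for(n,q)][:3])
E
```

```text
{'t': 0.0, 'q': array([ 0.99590348,  0.47780038,  0.02229953,  1.55645654, -0.01147812,
        1.10930498, -0.08310072]), 'joint_vel': array([ 0.00177884,  0.00085112, -0.00120478, -0.00079748,  0.00076779,
       -0.00042976, -0.00113578]), 'joint_torque': array([ 5.93978548e-04, -5.96446717e+01,  1.60772625e+00, -2.81191832e+01,
        1.23289702e-02,  9.34902637e-03, -1.22522715e-04]), 'eef_pos': array([ 0.30356931, -0.60236501,  0.30292249]), 'tool_rot': array([-4.22594163e-04,  8.51493557e-01, -5.24364258e-01, -8.18055089e-04]), 'contact_force': array([-0.1118962 , -0.51330518, -0.32001242]), 'torque': array([ 0.03245963,  0.02250518, -0.00790289]), 'gripper_width': 0.9987180978442429}
0.0726
scene [[438.7820963    0.         285.61955464]
 [  0.         438.7820963  208.30600938]
 [  0.           0.           1.        ]] [1.15781124 0.220524   0.88738813] [0.56359325 0.17428966 0.24214474 0.77029325] ['color', 'mtx', 'eye', 'rotation']
box [([227.3, 297.3], 0.79)]
cover [([168.3, 324.8], 0.9)]
marked_pivot []
marked_tip []
bottle [([166.4, 213.2], 0.89)]
jar [([216.2, 418.1], 0.95)]
wrench [([289.2, 397.5], 0.73)]
top [[442.10148876   0.         283.83850614]
 [  0.         442.10148876 207.82404678]
 [  0.           0.           1.        ]] [0.44156267 0.05809297 1.21113672] [-0.69664533 -0.05353708  0.05605378  0.71321598] ['color', 'mtx', 'eye', 'rotation']
box [([199.5, 267.6], 0.61)]
cover [([257.6, 268.1], 0.64)]
marked_pivot []
marked_tip []
bottle [([234.9, 366.5], 0.85)]
jar [([251.6, 172.0], 0.51)]
wrench [([188.3, 179.8], 0.63)]
```

View pics/scene0.png

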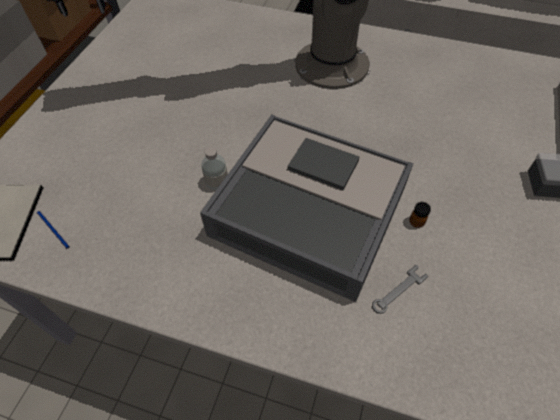

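View pics/top0.png

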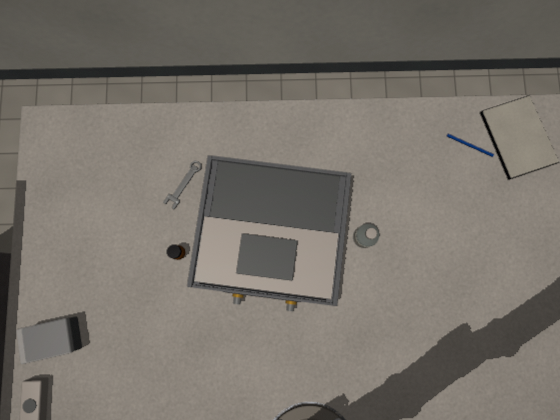

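```bash
cat > h.py <<'E'
import numpy as np, cv2
from scipy.spatial.transform import Rotation as R
from scipy.optimize import least_squares
def rot(q): return R.from_quat([q[1],q[2],q[3],q[0]])
def proj(c,P):
    p=(rot(c["rotation"]).inv().apply(np.atleast_2d(P)-c["eye"]))*[1,-1,-1]
    uv=p@c["mtx"].T; return uv[:,:2]/uv[:,2:]
def unproj(c,uv,z):
    uv=np.atleast_2d(uv); d=np.c_[uv,np.ones(len(uv))]@np.linalg.inv(c["mtx"]).T*[1,-1,-1]
    d=rot(c["rotation"]).apply(d); return c["eye"]+d*((z-c["eye"][2])/d[:,2])[:,None]
def b2w(b,P):
    P=np.atleast_2d(P); c,s=np.cos(b[2]),np.sin(b[2])
    return np.c_[b[0]+c*P[:,0]-s*P[:,1],b[1]+s*P[:,0]+c*P[:,1],P[:,2]]
def w2b(b,P):
    P=np.atleast_2d(P); c,s=np.cos(b[2]),np.sin(b[2]); d=P[:,:2]-b[:2]
    return np.c_[c*d[:,0]+s*d[:,1],-s*d[:,0]+c*d[:,1],P[:,2]]
E
python3 - <<'E'
from station import *
from h import *
for n in ["scene","top"]:
    c=read_camera(n)
    m=np.zeros((420,560),bool)
    for q in ["box","cover"]:
        s=silhouettes(n,q)
        print(n,q,[(r["conf"],r["mask"].sum()) for r in s][:3])
        if s: m|=s[0]["mask"]; np.save(f"{n}_{q}.npy",s[0]["mask"])
    im=c["color"].copy(); im[m^cv2.erode(m.astype(np.uint8),np.ones((3,3))).astype(bool)]=[255,0,0]
    ys,xs=np.where(m);y0,x0=ys.min()-10,xs.min()-10
    cr=im[y0:ys.max()+10,x0:xs.max()+10][:,:,::-1]
    print(y0,x0); cv2.imwrite(f"pics/{n}1.png",cv2.resize(cr,None,fx=3,fy=3))
E
```

```text
scene box [(0.77, np.int64(15868))]
scene cover [(0.55, np.int64(8132))]
105 190
top box [(0.78, np.int64(10937))]
top cover [(0.85, np.int64(8931))]
146 177
```

View pics/top1.png

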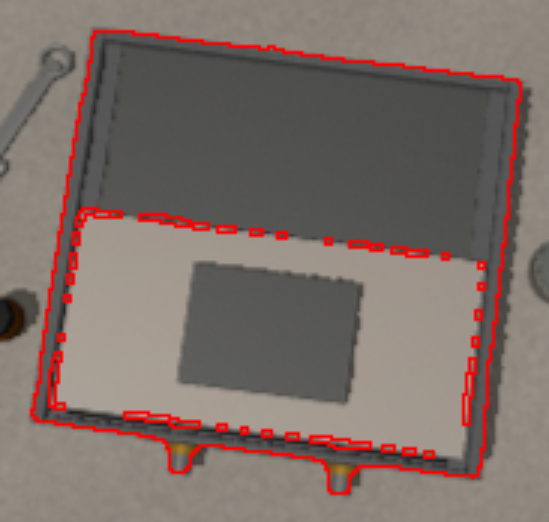

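View pics/scene1.png

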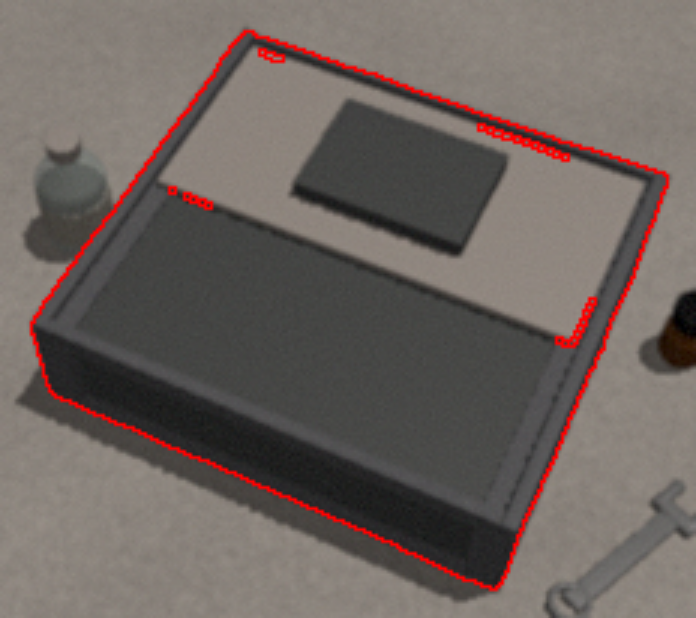

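```bash
python3 - <<'E'
from station import *
from h import *
ct,cs=read_camera("top"),read_camera("scene")
f=lambda p,o:(np.array(p)+.5)/3-.5+o
T=f([(94,31),(520,80),(34,419),(479,475)],[177,146])
S=f([(518,528),(33,325),(667,178),(247,31)],[190,105])
C=np.array([[.17,.188,.1],[.17,-.188,.1],[-.17,.188,.098],[-.17,-.188,.098]])
def res(b,w):
    r=[]
    if 't' in w:r.append((proj(ct,b2w(b,C))-T).ravel())
    if 's' in w:r.append((proj(cs,b2w(b,C))-S).ravel())
    return np.concatenate(r)
for w in ['t','s','ts']:
    s=least_squares(res,[.45,.08,-.1],args=(w,));print(w,s.x,np.round(s.fun,1))
b=s.x;np.save("box.npy",b)
# cover panel
P=f([(195,262),(362,284),(348,403),(179,382)],[177,146])
p=w2b(b,unproj(ct,P,.114));print("panel top(t)",p)
P=f([(349,100),(507,155),(462,245),(294,187)],[190,105])
print("panel scene",w2b(b,unproj(cs,P,.114)))
P=f([(80,209),(485,262),(467,457),(57,407)],[177,146])
print("plate top(t)",w2b(b,unproj(ct,P,.098)))
for q,z in (("bottle",.06),("jar",.05),("wrench",.0)):
    for n,c in(("top",ct),("scene",cs)):
        r=look_for(n,q)
        if r:print(q,w2b(b,unproj(c,r[0]["pixel"][::-1],z)))
E
```

```text
t [ 0.56510647  0.08682506 -0.14538748] [-1.1 -1.8  1.2 -0.9 -1.3  1.1  1.2  1.2]
s [ 0.56472121  0.08728183 -0.1464196 ] [ 0.5  1.2 -1.  -0.7  1.3 -0.9 -0.9 -0.7]
ts [ 0.56491855  0.08708269 -0.14587003] [-1.2 -1.7  1.1 -0.8 -1.5  1.1  1.1  1.3  0.5  1.2 -1.2 -0.6  1.2 -0.9
 -1.  -0.6]
panel top(t) [[-0.0230413   0.06888226  0.114     ]
 [-0.02426645 -0.07079789  0.114     ]
 [-0.1222135  -0.07085091  0.114     ]
 [-0.12223393  0.06842258  0.114     ]]
panel scene [[-0.11942613 -0.06660333  0.114     ]
 [-0.11965142  0.0683391   0.114     ]
 [-0.02222802  0.06963808  0.114     ]
 [-0.01828884 -0.06663515  0.114     ]]
plate top(t) [[ 0.01106766  0.17337243  0.098     ]
 [ 0.00815519 -0.17179418  0.098     ]
 [-0.15390291 -0.17367415  0.098     ]
 [-0.15488595  0.16747048  0.098     ]]
bottle [[ 0.00994107 -0.24994787  0.06      ]]
bottle [[ 0.01654513 -0.25389492  0.06      ]]
jar [[-0.08601688  0.24754895  0.05      ]]
jar [[-0.06295188  0.24461163  0.05      ]]
wrench [[0.10502861 0.25932225 0.        ]]
wrench [[0.09295256 0.26498379 0.        ]]
```

```bash
cat >> h.py <<'E'
def rows(o,b,targets):
    """targets: list of (bx,by,ztcp,yaw_of_tool_x in box frame deg) -> rows in tool units"""
    R0=rot(o["tool_rot"]); p0=o["eef_pos"]; out=[]
    for bx,by,z,yaw in targets:
        p=b2w(b,[[bx,by,z]])[0]; a=np.radians(yaw)+b[2]
        Rt=R.from_matrix(np.array([[np.cos(a),np.sin(a),0],[np.sin(a),-np.cos(a),0],[0,0,-1]]))
        out.append((np.round(R0.inv().apply(p-p0)/.025,2).tolist(),np.round(np.degrees((R0.inv()*Rt).as_rotvec())/10,2).tolist()))
        print(out[-1], "world",p.round(3),"r",np.hypot(*p[:2]).round(3))
    return out
def state(o,b):
    e=w2b(b,o["eef_pos"])[0]; x=rot(o["tool_rot"]).apply([1,0,0]); z=rot(o["tool_rot"]).apply([0,0,1])
    F=o["contact_force"];c,s=np.cos(b[2]),np.sin(b[2])
    print("t",round(o["t"],2),"box",e.round(4),"yaw",round(np.degrees(np.arctan2(x[1],x[0])-b[2]),1),"z",z.round(3),"Fbox",np.round([c*F[0]+s*F[1],-s*F[0]+c*F[1],F[2]],1),"w",round(o["gripper_width"],3))
E
python3 - <<'E'
from station import *
from h import *
b=np.load("box.npy");o=get_obs();state(o,b)
rows(o,b,[(-.05,-.2,.3,-90),(-.155,0,.3,-90),(-.155,0,.2,-90)])
E
```

```text
t 1.5 box [-0.1581 -0.7205  0.3039] yaw -54.9 z [ 0. -0. -1.] Fbox [0.1 0.1 0.7] w 0.998
([-14.55, -15.51, 0.16], [-0.0, -0.0, 3.51]) world [ 0.486 -0.104  0.3  ] r 0.497
([-23.51, -16.67, 0.16], [-0.0, -0.0, 3.51]) world [0.412 0.11  0.3  ] r 0.426
([-23.51, -16.67, 4.16], [-0.0, -0.0, 3.51]) world [0.412 0.11  0.2  ] r 0.426
```

>>> apply_moves(moves=[[[-14.5,-15.5,0.2],[0,0,3.5],-1],[[-14.5,-15.5,0.2],[0,0,3.5],-1],[[-14.5,-15.5,0.2],[0,0,3.5],-1],[[-14.5,-15.5,0.2],[0,0,3.5],-1],[[-14.5,-15.5,0.2],[0,0,3.5],-1],[[-14.5,-15.5,0.2],[0,0,3.5],-1],[[-14.5,-15.5,0.2],[0,0,3.5],-1],[[-14.5,-15.5,0.2],[0,0,3.5],-1],[[-14.5,-15.5,0.2],[0,0,3.5],-1],[[-23.5,-16.7,0.2],[0,0,3.5],-1],[[-23.5,-16.7,0.2],[0,0,3.5],-1],[[-23.5,-16.7,0.2],[0,0,3.5],-1],[[-23.5,-16.7,0.2],[0,0,3.5],-1],[[-23.5,-16.7,0.2],[0,0,3.5],-1],[[-23.5,-16.7,2.2],[0,0,3.5],-1],[[-23.5,-16.7,4.2],[0,0,3.5],-1],[[-23.5,-16.7,4.2],[0,0,3.5],-1],[[-23.5,-16.7,4.2],[0,0,3.5],-1]], force=60)

```text
t: 3.75
eef_pos: [0.4133, 0.1095, 0.2002]
tool_rot: [0.001, -0.654, 0.757, -0.0]
contact_force: [0.0, -0.1, 0.1]
gripper_width: -0.003
```

```bash
python3 - <<'E'
from station import *
from h import *
b=np.load("box.npy");o=get_obs();state(o,b)
c=read_camera("scene")
im=c["color"][60:260,200:440,::-1].copy()
im=cv2.resize(im,None,fx=3,fy=3,interpolation=cv2.INTER_CUBIC)
tip=o["eef_pos"]+rot(o["tool_rot"]).apply([0,0,.0726]);print(tip)
for P in (tip,tip-[0,0,.013]):
    u=proj(c,P)[0]; cv2.circle(im,tuple(int(v) for v in (u-[200,60])*3),3,(0,0,255),-1)
cv2.imwrite("pics/s2.png",im)
rows(o,b,[(-.155,0,.1786,-90),(-.133,0,.1786,-90),(-.073,0,.1786,-90),(0.02,0,.1786,-90)])
E
```

```text
t 3.75 box [-1.533e-01  1.000e-04  2.002e-01] yaw -90.0 z [ 0.001  0.    -1.   ] Fbox [ 0.  -0.1  0.1] w -0.003
[0.41339475 0.10948883 0.12762537]
([0.0, 0.07, 0.86], [-0.01, 0.0, 0.0]) world [0.412 0.11  0.179] r 0.426
([0.01, -0.81, 0.87], [-0.01, 0.0, 0.0]) world [0.433 0.106 0.179] r 0.446
([0.01, -3.21, 0.87], [-0.01, 0.0, 0.0]) world [0.493 0.098 0.179] r 0.502
([0.01, -6.93, 0.87], [-0.01, 0.0, 0.0]) world [0.585 0.084 0.179] r 0.591
```

View pics/s2.png

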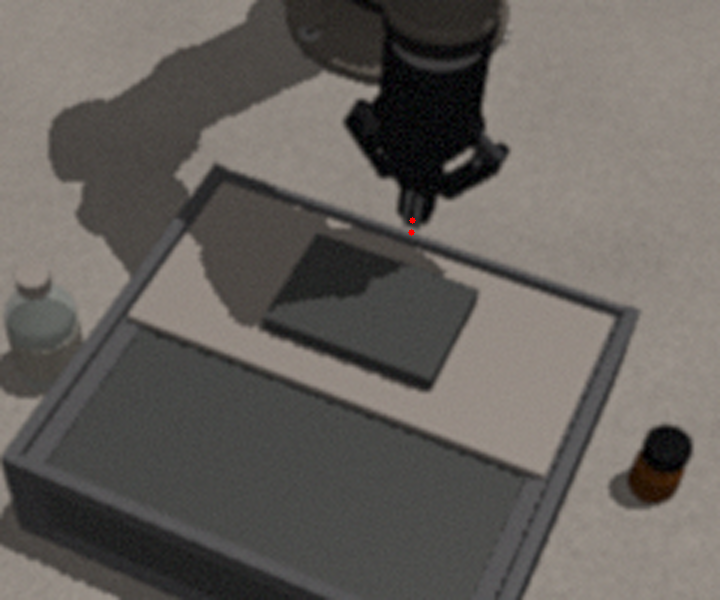

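>>> apply_moves(moves=[[[0,0,0.5],[0,0,0],-1],[[0,0,0.86],[0,0,0],-1],[[0,-0.4,0.86],[0,0,0],-1],[[0,-0.8,0.86],[0,0,0],-1],[[0,-1.0,0.86],[0,0,0],-1],[[0,-1.3,0.86],[0,0,0],-1],[[0,-1.7,0.86],[0,0,0],-1],[[0,-2.1,0.86],[0,0,0],-1],[[0,-2.1,0.86],[0,0,0],-1]])

```text
t: 4.92
eef_pos: [0.4655, 0.1021, 0.1775]
tool_rot: [0.001, -0.654, 0.756, -0.0]
contact_force: [-0.3, 1.2, 0.2]
gripper_width: 0.001
```

```bash
python3 - <<'E'
from station import *
from h import *
b=np.load("box.npy");o=get_obs();state(o,b)
c=read_camera("top");cv2.imwrite("pics/t3.png",cv2.resize(c["color"][130:330,160:400,::-1],None,fx=3,fy=3))
rows(o,b,[(0.0,0,.1786,-90),(0.0165,0,.1786,-90)])
E
```

```text
t 4.92 box [-0.1005  0.0004  0.1775] yaw -89.9 z [ 0.002  0.    -1.   ] Fbox [-0.5  1.1  0.2] w 0.001
([0.02, -4.02, -0.04], [-0.01, 0.0, 0.01]) world [0.565 0.087 0.179] r 0.572
([0.02, -4.68, -0.04], [-0.01, 0.0, 0.01]) world [0.581 0.085 0.179] r 0.587
```

View pics/t3.png

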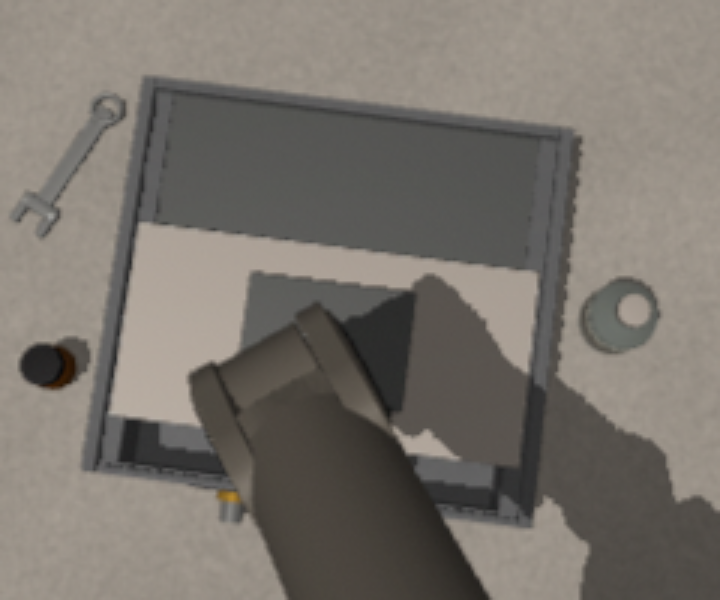

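>>> apply_moves(moves=[[[0,-0.4,0],[0,0,0],-1],[[0,-0.9,0],[0,0,0],-1],[[0,-1.4,0],[0,0,0],-1],[[0,-1.9,0],[0,0,0],-1],[[0,-2.4,0],[0,0,0],-1],[[0,-2.9,0],[0,0,0],-1],[[0,-3.4,0],[0,0,0],-1],[[0,-3.8,0],[0,0,0],-1],[[0,-4.1,0],[0,0,0],-1],[[0,-4.3,0],[0,0,0],-1],[[0,-4.4,0],[0,0,0],-1],[[0,-4.5,0],[0,0,0],-1],[[0,-4.5,0],[0,0,0],-1]])

```text
t: 6.6
eef_pos: [0.5758, 0.086, 0.1774]
tool_rot: [0.0, -0.654, 0.756, -0.0]
contact_force: [-1.1, -0.5, -1.7]
gripper_width: -0.003
```

```bash
python3 - <<'E'
from station import *
from h import *
b=np.load("box.npy");o=get_obs();state(o,b)
E
```

```text
t 6.6 box [0.0109 0.0005 0.1774] yaw -89.9 z [ 0.001  0.    -1.   ] Fbox [-1.1 -0.7 -1.7] w -0.003
```

Approaching the stop; small steps until force rises.

>>> apply_moves(moves=[[[0,-0.1,0],[0,0,0],-1],[[0,-0.2,0],[0,0,0],-1],[[0,-0.3,0],[0,0,0],-1],[[0,-0.3,0],[0,0,0],-1]])

```text
t: 7.1
eef_pos: [0.581, 0.0865, 0.1774]
tool_rot: [-0.001, -0.655, 0.756, 0.002]
contact_force: [-9.8, 3.7, 6.3]
gripper_width: -0.0
```

```bash
python3 - <<'E'
from station import *
from h import *
b=np.load("box.npy");o=get_obs();state(o,b)
E
```

```text
t 7.1 box [0.016  0.0018 0.1774] yaw -89.8 z [-0.004  0.001 -1.   ] Fbox [-10.2   2.2   6.3] w -0.0
```

>>> apply_moves(moves=[[[0,-0.1,0],[0,0,0],-1],[[0,-0.1,0],[0,0,0],-1],[[0,0.6,0],[0,0,0],-1],[[0,1.2,0],[0,0,0],-1],[[0,1.2,-2],[0,0,0],-1],[[0,1.2,-4],[0,0,0],-1],[[0,3.0,-5],[0,0,0],-1],[[0,5.0,-5],[0,0,0],-1],[[0,5.0,-5],[0,0,0],-1]])

```text
t: 8.22
eef_pos: [0.4565, 0.1032, 0.3029]
tool_rot: [-0.0, -0.655, 0.755, -0.001]
contact_force: [0.9, -0.2, 0.1]
gripper_width: -0.002
```

```bash
python3 - <<'E'
from station import *
from h import *
b=np.load("box.npy");o=get_obs();state(o,b)
for n,(y,x) in (("top",(130,160)),("scene",(90,190))):
    c=read_camera(n);cv2.imwrite(f"pics/{n}4.png",cv2.resize(c["color"][y:y+200,x:x+240,::-1],None,fx=3,fy=3,interpolation=cv2.INTER_CUBIC))
    for q in ["cover","marked_pivot","marked_tip","plain_pivot","plain_tip"]:
        z=.078 if q!="cover" else .098
        print(n,q,[(r["pixel"],round(r["conf"],2),w2b(b,unproj(c,r["pixel"][::-1],z))[0].round(4)) for r in look_for(n,q)][:2])
E
```

```text
t 8.22 box [-1.096e-01  2.000e-04  3.029e-01] yaw -89.8 z [ 0.001 -0.001 -1.   ] Fbox [ 1.  -0.   0.1] w -0.002
top cover [([198.8, 272.2], 0.63, array([0.0748, 0.0051, 0.098 ]))]
top marked_pivot [([236.1, 244.4], 0.61, array([-0.027 ,  0.0646,  0.078 ]))]
top marked_tip []
top plain_pivot [([255.5, 291.7], 0.96, array([-0.0614, -0.0619,  0.078 ]))]
top plain_tip [([256.8, 291.5], 0.74, array([-0.0647, -0.0618,  0.078 ]))]
scene cover [([213.8, 298.8], 0.74, array([0.0779, 0.0069, 0.098 ]))]
scene marked_pivot [([184.2, 347.0], 0.96, array([-0.0589,  0.0674,  0.078 ])), ([290.4, 398.2], 0.28, array([0.1455, 0.2567, 0.078 ]))]
scene marked_tip [([183.3, 349.4], 0.67, array([-0.0638,  0.0714,  0.078 ])), ([181.4, 315.6], 0.61, array([-0.0346, -0.0018,  0.078 ]))]
scene plain_pivot [([166.0, 296.7], 0.55, array([-0.0578, -0.0617,  0.078 ]))]
scene plain_tip [([160.8, 292.2], 0.53, array([-0.0679, -0.0785,  0.078 ]))]
```

View pics/top4.png

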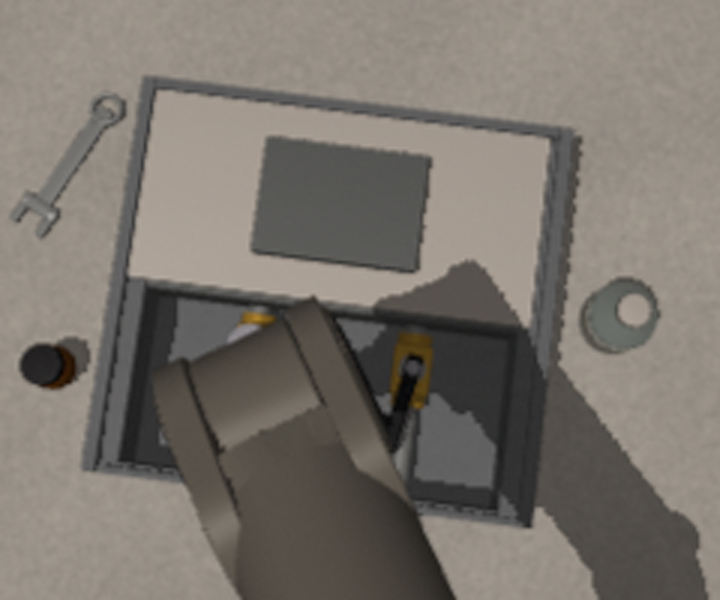

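View pics/scene4.png

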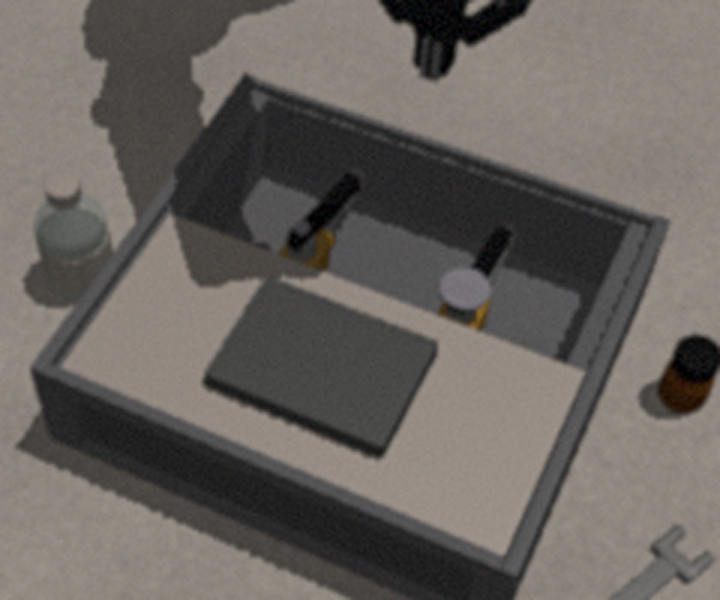

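```bash
python3 - <<'E'
from station import *
from h import *
b=np.load("box.npy");o=get_obs()
c=read_camera("scene")
for nm,p,z in (("mtip",(501,230),.078),("disc",(465,289),.082),("ptip",(350,178),.078),("pbolt",(301,234),.08),("coverNL",(583,371),.098),("coverNR",(175,214),.098)):
    print(nm,w2b(b,unproj(c,(np.array(p)+.5)/3-.5+[190,90],z)).round(4))
for nm,P in (("m",[[-.05,.065,.082]]),("p",[[-.05,-.075,.078]])): print(nm,(proj(c,b2w(b,P))-[190,90])*3)
# start: lever angle a guess 0.1..
E
```

```text
mtip [[-0.1196  0.0683  0.078 ]]
disc [[-0.0485  0.0652  0.082 ]]
ptip [[-0.1178 -0.0636  0.078 ]]
pbolt [[-0.0446 -0.0732  0.08  ]]
coverNL [[-0.0038  0.1726  0.098 ]]
coverNR [[-0.0061 -0.1651  0.098 ]]
m [[464.45285918 286.54555183]]
p [[300.92705867 229.19772899]]
```

```bash
python3 - <<'E'
from station import *
from h import *
b=np.load("box.npy");o=get_obs()
rows(o,b,[(-.102,.03,.22,-45),(-.102,.03,.22,0),(-.102,.03,.1396,0)])
E
```

```text
([-1.19, -0.19, 3.29], [0.0, 0.0, -4.49]) world [0.468 0.132 0.22 ] r 0.486
([-1.19, -0.19, 3.29], [0.0, 0.0, -8.99]) world [0.468 0.132 0.22 ] r 0.486
([-1.19, -0.19, 6.51], [0.0, 0.0, -8.99]) world [0.468 0.132 0.14 ] r 0.486
```

>>> apply_moves(moves=[[[-1.2,-0.2,1.5],[0,0,-1],-1],[[-1.2,-0.2,2.5],[0,0,-2],-1],[[-1.2,-0.2,3.3],[0,0,-3],-1],[[-1.2,-0.2,3.3],[0,0,-4],-1],[[-1.2,-0.2,3.3],[0,0,-5],-1],[[-1.2,-0.2,3.3],[0,0,-6],-1],[[-1.2,-0.2,3.3],[0,0,-7],-1],[[-1.2,-0.2,3.3],[0,0,-8],-1],[[-1.2,-0.2,3.3],[0,0,-9],-1],[[-1.2,-0.2,3.3],[0,0,-9],-1],[[-1.2,-0.2,4.3],[0,0,-9],-1],[[-1.2,-0.2,5.3],[0,0,-9],-1],[[-1.2,-0.2,6.0],[0,0,-9],-1],[[-1.2,-0.2,6.5],[0,0,-9],-1],[[-1.2,-0.2,6.5],[0,0,-9],-1]])

```text
t: 10.75
eef_pos: [0.4682, 0.1319, 0.1393]
tool_rot: [0.0, 0.997, -0.072, -0.001]
contact_force: [-0.3, 0.2, -0.2]
gripper_width: 0.005
```

```bash
python3 - <<'E'
from station import *
from h import *
b=np.load("box.npy");o=get_obs();state(o,b)
c=read_camera("scene");cv2.imwrite("pics/s5.png",cv2.resize(c["color"][90:290,190:430,::-1],None,fx=3,fy=3,interpolation=cv2.INTER_CUBIC))
r,d=.052,.018
T=[]
for a in [0]+list(range(6,97,6)):
    A=np.radians(a);T.append((-.05-r*np.cos(A)-d*np.sin(A),.065+r*np.sin(A)-d*np.cos(A),.1396,-a))
rows(o,b,T)
E
```

```text
t 10.75 box [-0.1022  0.0302  0.1393] yaw 0.1 z [-0.001 -0.    -1.   ] Fbox [-0.3  0.1 -0.2] w 0.005
([0.01, -0.67, -0.01], [0.0, 0.01, 0.01]) world [0.471 0.148 0.14 ] r 0.494
([-0.05, -0.89, -0.01], [0.0, 0.01, 0.61]) world [0.47  0.154 0.14 ] r 0.495
([-0.09, -1.12, -0.01], [0.0, 0.01, 1.21]) world [0.47 0.16 0.14] r 0.496
([-0.11, -1.35, -0.01], [0.0, 0.01, 1.81]) world [0.47  0.166 0.14 ] r 0.499
([-0.1, -1.58, -0.01], [0.0, 0.01, 2.41]) world [0.471 0.171 0.14 ] r 0.501
([-0.07, -1.81, -0.01], [0.0, 0.01, 3.01]) world [0.473 0.177 0.14 ] r 0.505
([-0.01, -2.03, -0.01], [0.01, 0.01, 3.61]) world [0.475 0.182 0.14 ] r 0.509
([0.06, -2.25, -0.01], [0.01, 0.01, 4.21]) world [0.478 0.187 0.14 ] r 0.513
([0.16, -2.45, -0.01], [0.01, 0.01, 4.81]) world [0.481 0.192 0.14 ] r 0.518
([0.29, -2.65, -0.01], [0.01, 0.01, 5.41]) world [0.485 0.196 0.14 ] r 0.523
([0.43, -2.83, -0.01], [0.01, 0.0, 6.01]) world [0.489 0.2   0.14 ] r 0.528
([0.59, -3.0, -0.01], [0.01, 0.0, 6.61]) world [0.494 0.204 0.14 ] r 0.534
([0.76, -3.15, -0.01], [0.01, 0.0, 7.21]) world [0.498 0.207 0.14 ] r 0.54
([0.96, -3.27, -0.02], [0.01, 0.0, 7.81]) world [0.504 0.209 0.14 ] r 0.545
([1.16, -3.38, -0.02], [0.01, 0.0, 8.41]) world [0.509 0.211 0.14 ] r 0.551
([1.37, -3.47, -0.02], [0.01, 0.0, 9.01]) world [0.515 0.213 0.14 ] r 0.557
([1.59, -3.53, -0.02], [0.01, 0.0, 9.61]) world [0.52  0.213 0.14 ] r 0.562
```

View pics/s5.png

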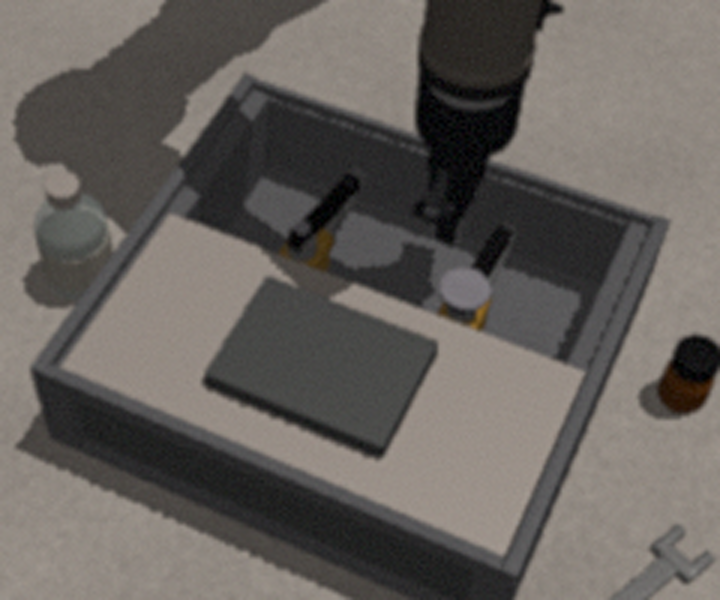

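Fingertip is beside the marked lever on its -y side (tip about px (450,235)). Push through most of the arc.

>>> apply_moves(moves=[[[0,-0.4,0],[0,0,0],-1],[[0,-0.67,0],[0,0,0],-1],[[-0.05,-0.9,0],[0,0,0.6],-1],[[-0.1,-1.1,0],[0,0,1.2],-1],[[-0.1,-1.35,0],[0,0,1.8],-1],[[-0.1,-1.6,0],[0,0,2.4],-1],[[-0.05,-1.8,0],[0,0,3.0],-1],[[0,-2.05,0],[0,0,3.6],-1],[[0.05,-2.25,0],[0,0,4.2],-1],[[0.15,-2.45,0],[0,0,4.8],-1],[[0.3,-2.65,0],[0,0,5.4],-1],[[0.45,-2.85,0],[0,0,6.0],-1],[[0.6,-3.0,0],[0,0,6.6],-1],[[0.75,-3.15,0],[0,0,7.2],-1],[[0.95,-3.25,0],[0,0,7.8],-1],[[1.15,-3.4,0],[0,0,8.4],-1],[[1.15,-3.4,0],[0,0,8.4],-1]])

```text
t: 12.92
eef_pos: [0.509, 0.2126, 0.14]
tool_rot: [-0.0, -0.694, 0.72, 0.0]
contact_force: [-0.4, -0.7, -0.7]
gripper_width: -0.0
```

```bash
python3 - <<'E'
from station import *
from h import *
b=np.load("box.npy");o=get_obs();state(o,b)
c=read_camera("scene");cv2.imwrite("pics/s6.png",cv2.resize(c["color"][90:290,190:430,::-1],None,fx=3,fy=3,interpolation=cv2.INTER_CUBIC))
r,d=.052,.018
T=[]
for a in (87,90,93,96):
    A=np.radians(a);T.append((-.05-r*np.cos(A)-d*np.sin(A),.065+r*np.sin(A)-d*np.cos(A),.1396,-a))
rows(o,b,T)
E
```

```text
t 12.93 box [-0.0736  0.116   0.14  ] yaw -83.8 z [-0. -0. -1.] Fbox [-0.3 -0.8 -0.7] w -0.0
([0.01, -0.12, 0.01], [0.0, -0.0, 0.32]) world [0.512 0.212 0.14 ] r 0.554
([-0.01, -0.23, 0.01], [0.0, -0.0, 0.62]) world [0.515 0.213 0.14 ] r 0.557
([-0.04, -0.34, 0.01], [0.0, -0.0, 0.92]) world [0.517 0.213 0.14 ] r 0.56
([-0.05, -0.45, 0.01], [0.0, -0.0, 1.22]) world [0.52  0.213 0.14 ] r 0.562
```

View pics/s6.png

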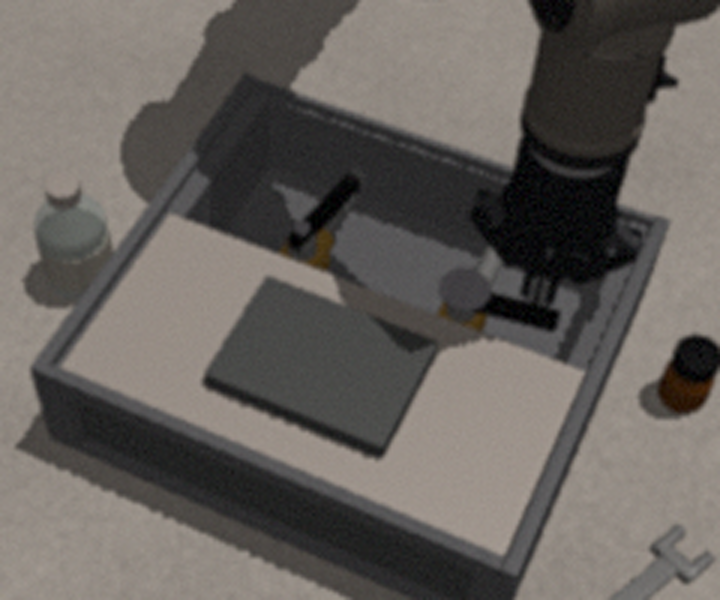

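Lever near shut; keep pushing in small steps to the stop.

>>> apply_moves(moves=[[[0,-0.1,0],[0,0,0.3],-1],[[0,-0.2,0],[0,0,0.6],-1],[[0,-0.3,0],[0,0,0.6],-1],[[0,-0.3,0],[0,0,0.6],-1]])

```text
t: 13.48
eef_pos: [0.516, 0.2128, 0.14]
tool_rot: [0.0, -0.656, 0.755, 0.001]
contact_force: [-4.2, 3.2, 0.8]
gripper_width: -0.001
```

```bash
python3 - <<'E'
from station import *
from h import *
b=np.load("box.npy");o=get_obs();state(o,b)
E
```

```text
t 13.47 box [-0.0666  0.1172  0.14  ] yaw -89.7 z [-0.001  0.001 -1.   ] Fbox [-4.6  2.6  0.8] w -0.001
```

>>> apply_moves(moves=[[[0,-0.1,0],[0,0,0],-1],[[0,-0.15,0],[0,0,0],-1],[[0,-0.15,0],[0,0,0],-1]])

```text
t: 13.85
eef_pos: [0.5168, 0.2128, 0.1398]
tool_rot: [-0.002, -0.656, 0.755, 0.002]
contact_force: [-13.5, 4.2, 9.8]
gripper_width: 0.001
```

```bash
python3 - <<'E'
from station import *
from h import *
b=np.load("box.npy");o=get_obs();state(o,b)
E
```

```text
t 13.85 box [-0.0659  0.1174  0.1398] yaw -89.6 z [-0.006  0.    -1.   ] Fbox [-14.    2.2   9.8] w 0.001
```

>>> apply_moves(moves=[[[0,0.5,0],[0,0,0],-1],[[0,1.0,0],[0,0,0],-1],[[0,1.0,-1.5],[0,0,0],-1],[[0,1.0,-3.5],[0,0,0],-1],[[0,1.0,-5.5],[0,0,0],-1],[[2,0.5,-7],[0,0,0],-1],[[4,0,-7.5],[0,0,0],-1],[[6,0,-7.5],[0,0,0],-1],[[8,0,-7.5],[0,0,0],-1],[[10,0,-7.5],[0,0,0],-1],[[12,0,-7.5],[0,0,0],-1],[[14,0,-7.5],[0,0,0],-1],[[14,0,-7.5],[0,0,0],-1],[[14,0,-7.5],[0,0,0],-1]])

```text
t: 15.6
eef_pos: [0.4699, -0.135, 0.3274]
tool_rot: [0.0, -0.654, 0.756, -0.0]
contact_force: [0.7, 1.0, 0.7]
gripper_width: -0.003
```

```bash
python3 - <<'E'
from station import *
from h import *
b=np.load("box.npy");o=get_obs();state(o,b)
for n,(y,x) in (("top",(130,160)),("scene",(90,190))):
    c=read_camera(n);cv2.imwrite(f"pics/{n}7.png",cv2.resize(c["color"][y:y+200,x:x+240,::-1],None,fx=3,fy=3,interpolation=cv2.INTER_CUBIC))
E
```

```text
t 15.6 box [-0.0617 -0.2335  0.3274] yaw -89.9 z [ 0.  0. -1.] Fbox [0.5 1.1 0.7] w -0.003
```

View pics/top7.png

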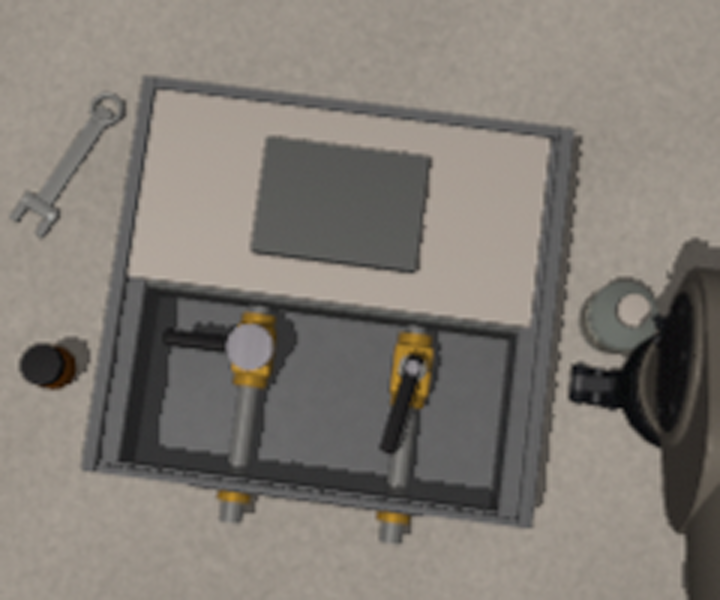

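View pics/scene7.png

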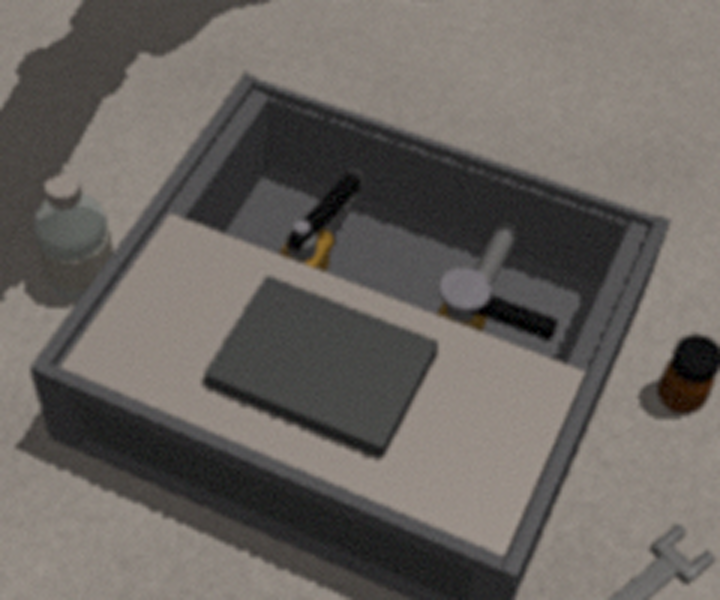

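```bash
python3 - <<'E'
from station import *
from h import *
b=np.load("box.npy")
for n,off,tip,d,cv in (("top",[160,130],(166,336),(250,346),[(150,92),(551,136),(132,278),(530,326)]),("scene",[190,90],(553,326),(465,289),[(505,551),(62,347),(583,371),(175,214)])):
    c=read_camera(n);f=lambda p:(np.array(p)+.5)/3-.5+off
    t=w2b(b,unproj(c,f(tip),.078))[0];q=w2b(b,unproj(c,f(d),.082))[0];P=np.array([-.05,.065])
    print(n,t,q,np.degrees(np.arctan2(t[1]-q[1],-(t[0]-q[0]))))
    print(w2b(b,unproj(c,f(cv),.098)).round(4).tolist())
E
```

```text
top [-0.05035057  0.1374494   0.078     ] [-0.05028899  0.06468148  0.082     ] 89.95151167962733
[[0.1554, 0.1786, 0.098], [0.159, -0.1691, 0.098], [-0.0065, 0.1699, 0.098], [-0.0059, -0.1682, 0.098]]
scene [-0.04769988  0.13764013  0.078     ] [-0.04852921  0.06520981  0.082     ] 90.65600918839517
[[0.1557, 0.1729, 0.098], [0.1426, -0.1778, 0.098], [-0.0038, 0.1726, 0.098], [-0.0061, -0.1651, 0.098]]
```

```bash
python3 -c "
from station import *
print(hand_in())"
```

```text
the job is handed in; nothing more can be done
None
```

I pushed the cover back to the far stop, then turned the marked valve's lever clockwise until it was shut. The job is handed in, and the arm was clear of everything when I did so, at about 16 s of the 51 s.

- **Cover:** I pushed it with the closed fingertips on the panel's near face. The push force rose to about 10 N at the stop. Afterwards the cover's near edge measured box x = -4 to -6.5 mm in both cameras, against -5 mm expected.
- **Marked valve:** This is the one at box y = +65 mm. The force at its hard stop was about 14 N. The lever angle measured 90.0° in the top camera and 90.7° in the scene camera.
- **Everything else:** In the last pictures the other lever, bottle, jar and wrench look unmoved. I judged these by eye and did not measure them again.

Measurements that disagreed:
- In the scene picture, the cover's far right corner came out near x = 143 mm, about 17 mm short of the stop. The rim hides that edge in that view. The top camera put the same corner at 159 mm.
- When the marked lever was already out, the trained network placed it and its hub up to 35 mm off. I used my own pixel measurements for those points instead.

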